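# Clamp a game-piece blank in the engraving chuck

## Task

Lay the largest of the three wooden game-piece blanks flat between the open jaws of the chuck, its point facing the notched jaw, and let go of it. Then push the bars of the chuck's sleeve round, clockwise seen from above, until both jaws hold the blank firmly, its point in the notch. Leave the two smaller blanks, the bottle, the card stand and the pen pot where they stand.

Things in the scene. Friction and masses are not known exactly. Their poses are not given: they have to be found in the camera images.
- chuck: Fixed self-centring fixture chuck, axis upright, fixed to the table. Origin on its axis at table height. Foot disc radius 70, 10 high; flat top face radius 57 at z 48. The two jaws slide along its x axis on the top face: the notched jaw on the +x side, the flat jaw on the -x side. They close on the axis symmetrically, so a clamped blank is centred.
- sleeve (a joint): Rotation of the knurled steel sleeve (radius 60, z 22 to 44) about the chuck's axis, rad. Grows clockwise seen from above, which closes the jaws: each jaw moves 7 mm inward per rad; the jaw faces are 76 mm apart (notch bottom to flat jaw) at 0, and meet the ends of the 44 mm blank at about 2.3. Starts at 0 to 0.9. About 0.25 N m of friction: it stays where it is left. Stop at 2.7.
- bar0_end (a point): Ball (radius 7) at the outer end of one of the sleeve's three identical radial steel bars (rods of radius 5, centre line at height 33, clear from 60 to 97 mm from the axis, 120 degrees apart); the point is the ball's centre, 104 mm from the axis. It turns with the sleeve.
- bar1_end (a point): The same on the second bar.
- bar2_end (a point): The same on the third bar.
- jaw_flat: Flat-faced steel jaw block 20 x 30 wide, top at z 64 (origin on the chuck's axis when the sleeve is at 0, moves along the chuck's +x as it closes; its face is 38 mm to -x of its origin).
- jaw_notch: Jaw with a V notch that fits the blank's point, 30 wide, top at z 64 (origin on the chuck's axis when the sleeve is at 0, moves along the chuck's -x as it closes; the notch bottom is 38 mm to +x of its origin, the notch's lips 8 mm nearer the axis).
- blank: The largest wooden blank: a five-sided shogi-piece shape 44 long, 38 wide at its base, narrowing to 32 at the shoulders, 14 thick, about 25 g. Origin at mid-length at the centre of its underside; x points to its point, z up. Its straight sides run from 22 mm behind the origin to 13 mm ahead of it. It starts on the piece stand.
- blank_tip (a point): The point of the large blank, at half its thickness, 22 mm along its x.
- stand: Fixed low dark wooden piece stand 150 x 170, top at height 18. Origin at the centre of its underside.
- small_a: Middle-sized blank 30 x 25 x 10, same shape, on the stand. Leave alone. Origin at the centre of its underside.
- small_b: Smallest blank 26 x 21 x 9, same shape, on the stand. Leave alone. Origin at the centre of its underside.
- bottle: White pump bottle, radius 32, spout up to 35 mm out to its -x, 158 high, loose near the chuck. Leave alone. Origin at the centre of its underside.
- card: Card stand 45 x 70 foot with an upright card 62 wide along its y, 120 high, loose near the chuck. Leave alone. Origin at the centre of its underside.
- pot: Black pen pot radius 30, 85 high, pens to 128, loose near the chuck. Leave alone. Origin at the centre of its underside.

How it is judged:
On the way:
1. the large blank lies flat on the chuck's face between the jaws, point towards the notched jaw, let go (z of blank in the frame of chuck between 0.044 and 0.052 m and x of blank in the frame of chuck between -0.022 and 0.022 m and y of blank in the frame of chuck between -0.015 and 0.015 m and angle between blank's own z axis and vertical below 0.12 rad and x of blank_tip in the frame of chuck above 0.008 m and contact force between the fingers and blank below 0.1 N), for 0.2 s.
At the end, for the whole second after the job is handed in: The large blank lies at rest flat on the chuck's face (within 4 mm of its height, tilt under 0.12 rad), within 15 mm of the axis along the jaws and 8 mm across, its length within 0.15 rad of the jaw axis and its point within 6 mm of the notch's middle, and each jaw presses on it with more than 4 N (z of blank in the frame of chuck between 0.044 and 0.052 m and x of blank in the frame of chuck between -0.015 and 0.015 m and y of blank in the frame of chuck between -0.008 and 0.008 m and angle between blank's own z axis and vertical below 0.12 rad and x of blank_tip in the frame of chuck above 0.008 m and y of blank_tip in the frame of chuck between -0.006 and 0.006 m and angle between the x axis of blank and the x axis of chuck, either way round below 0.15 rad and contact force between each of jaw_flat, jaw_notch and blank above 4 N and linear speed of blank below 0.01 m/s); the robot touches nothing.
It fails at once if the middle-sized blank is moved more than 20 mm or tipped (distance of small_a from where it was at the start of the episode above 0.02 m or angle between small_a's own z axis and vertical above 0.4 rad).
It fails at once if the smallest blank is moved more than 20 mm or tipped (distance of small_b from where it was at the start of the episode above 0.02 m or angle between small_b's own z axis and vertical above 0.4 rad).
It fails at once if the pump bottle is moved more than 20 mm or tipped (distance of bottle from where it was at the start of the episode above 0.02 m or angle between bottle's own z axis and vertical above 0.4 rad).
It fails at once if the card stand is moved more than 20 mm or tipped (distance of card from where it was at the start of the episode above 0.02 m or angle between card's own z axis and vertical above 0.4 rad).
It fails at once if the pen pot is moved more than 20 mm or tipped (distance of pot from where it was at the start of the episode above 0.02 m or angle between pot's own z axis and vertical above 0.4 rad).
It also fails if it takes over 64 s, if anything falls off the work surface, if the arm or the gripper's body presses on something with over 40 N, if the wrist force passes 120 N, or if a joint passes its speed limit or range.

## Robot

A 6-joint arm with a two-finger parallel gripper is mounted at the origin on the work surface. World frame = base frame: x ahead of the robot, y to its left, z up, the work surface at z = 0. Lengths are in m, angles in rad, forces in N, time in s.
With the tool pointing down it reaches from about 0.275 to 0.975 m from the base axis. Payload 8.4 kg.
Tool frame: the origin (TCP) lies at the very end of the fingers, on their centre line; the grasp point (between the pads) lies 19 mm behind it; y points along the fingers, z is the direction in which the jaws open and shut, and the axes are right-handed (so a half turn about y gives the same grasp; the last joint's range is limited). The gripper opens to 92 mm and grips with 3 to 60 N. Pads are 20 mm wide; open, the fingers measure 128 mm over their backs; the gripper's body (75 mm by 189 mm) begins 69 mm behind the grasp point.
Start: joints at [1.24, 0.353, 1.633, -0, 1.155, -0.002], TCP at [0.202, 0.592, 0.215] pointing down, gripper open.
Joint ranges: [-2.63, 2.63], [-0.92, 2.1], [0.06, 2.66], [-1.3, 4.44], [0, 2.69], [-3.02, 3.02]. Speed limits (rad/s): [2.22, 2.22, 2.79, 3.14, 3.14, 3.14].

## Interface

Orientations are given as a 3x3 rotation matrix whose columns are the frame's x, y, z axes.
In Python, from station import robot, move_gripper, imaging gives the robot as it stands. The module is installed in compiled form; this text tells all that it offers. Calls block until the motion is done:
- robot.move_to(position, orientation): joint-space move of the TCP to a pose.
- robot.move_linear(position, rate=0.15, frame=None, until_force=None): straight line of the TCP; frame=None keeps the orientation; rate is the mean speed in m/s. With until_force (N) it stops when the force on the tool has changed by that much, and returns True; else False.
- robot.set_joints(angles): joint-space move.
- move_gripper(opening, grasp_force=None): finger opening in m; grasp_force is the grip in N (None keeps the last); returns when the fingers have stopped.
- robot.sleep(seconds).
- robot.solve_ik(position, orientation): joint angles nearest the present ones, or None.
- robot.get_state(): the state.
- imaging.read_camera(name): name is "side" or "top"; returns a dict with "color" (400x640x3 uint8, blue, green, red), "K" (3x3 intrinsics, pixels), "k1" (the pictures are not rectified: a ray, as slopes to the right and down, at radius r is drawn at 1 + k1 r^2 times it, then the intrinsics apply), "rvec" (rotation vector, rad) and "tvec" (3), from world to camera coordinates, as OpenCV has them. Camera axes: x right, y down, z forward; pixel columns grow to the right and rows downward; lengths in m; the calibration is good to about 2 mm. A picture is of the moment at which its call begins. There is no depth.
A pose or a line that the arm cannot do raises robot.MotionError and nothing moves.
- robot.finish_job(): hands the job in, once; it reports no verdict.
The state is a dict: "time_s": time; "qpos": joint angles; "joint_vel": joint speeds; "joint_efforts": joint torques, N m; "ee_pos": TCP position; "tcp_rot": TCP orientation; "ft_force": force on the tool from outside, world axes, zero at the start; "wrist_torque": the same for the moment, N m; "width": finger opening in m.
Only numpy, scipy, OpenCV 4.12 (cv2) and the standard library are available. Lean on these libraries where they do the work, as an engineer would, in place of code of your own. Each camera call takes 0.05 s, during which the arm holds its last target. There are 200 camera calls.

## Working session

There is one attempt and no reset: what is moved stays moved. The work goes in short steps, each a Python script; the robot and the scene stay as the last script left them, time stands still between calls to the robot, and variables do not carry over. Pictures are saved under pics/ and viewed, on a budget of 10 in all, crops included, one or two more only if the job needs it, and the job is handed in when it is done.

```bash
mkdir -p pics; cat > h.py <<'E'
import numpy as np, cv2
from station import robot, move_gripper, imaging
def cam(n): return imaging.read_camera(n)
def ray(c,uv):
    uv=np.array(uv,float).reshape(-1,1,2)
    n=cv2.undistortPoints(uv,np.array(c["K"],float),np.array([c["k1"],0,0,0],float)).reshape(-1,2)
    R=cv2.Rodrigues(np.array(c["rvec"],float))[0]; t=np.array(c["tvec"],float).ravel()
    return -R.T@t, np.c_[n,np.ones(len(n))]@R
def onz(c,uv,z):
    o,d=ray(c,uv); return o+d*((z-o[2])/d[:,2])[:,None]
def proj(c,P):
    return cv2.projectPoints(np.array(P,float).reshape(-1,1,3),np.array(c["rvec"],float),np.array(c["tvec"],float),np.array(c["K"],float),np.array([c["k1"],0,0,0],float))[0].reshape(-1,2)
E
python3 - <<'E'
from h import *
for n in("top","side"):
    c=cam(n); cv2.imwrite(f"pics/{n}0.png",c["color"]); np.save(f"{n}0.npy",c,allow_pickle=True)
    print(n,ray(c,[[320,200]]),c["K"][0][0],c["k1"])
s=robot.get_state();print(s["time_s"],np.round(s["tcp_rot"],3),s["width"])
E
```

```text
top (array([0.50348346, 0.00870274, 1.25253471]), array([[ 0.04947298,  0.00326469, -0.99880293]])) 499.7200565219962 -0.06735827340103127
side (array([0.3281618 , 0.58357284, 0.72291069]), array([[ 0.31916302, -0.59869151, -0.73501413]])) 412.8113826596663 -0.02473203937804832
0.1 [[ 0.946 -0.     0.323]
 [-0.323 -0.001  0.946]
 [-0.    -1.    -0.001]] 0.09215794186096948
```

View pics/top0.png

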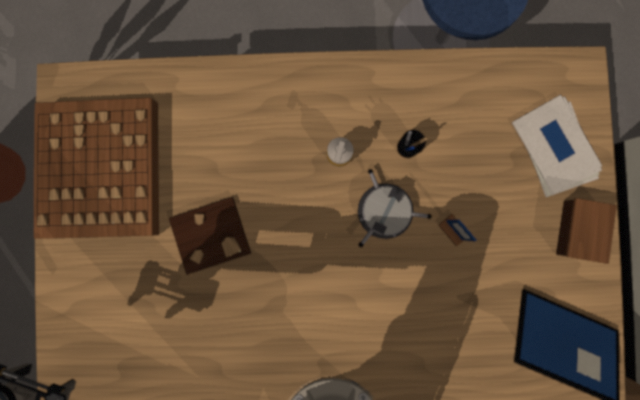

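View pics/side0.png

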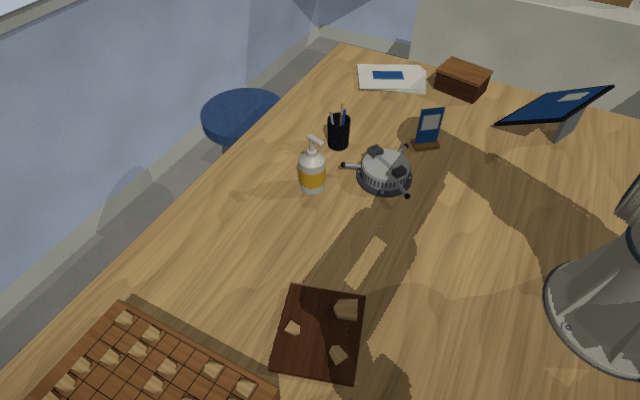

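The top view shows the stand at (210,235) with the big blank at about (231,247), and the chuck at (386,210). Its bar balls are at about (371,172), (430,216) and (361,244). The bottle is at (340,150), the pot at (411,143) and the card at (458,230). Next I'll enlarge the stand and the chuck in both views.

```bash
python3 - <<'E'
from h import *
T=np.load("top0.npy",allow_pickle=True).item();S=np.load("side0.npy",allow_pickle=True).item()
def crop(c,x,y,w,h,k): 
    return np.clip(cv2.resize(c["color"][y:y+h,x:x+w].astype(float)*1.7,(w*k,h*k),interpolation=cv2.INTER_CUBIC),0,255).astype(np.uint8)
a=np.hstack([crop(T,165,190,100,75,4),crop(T,340,163,100,75,4)])
b=np.hstack([crop(S,265,280,100,75,4),crop(S,330,135,100,75,4)])
cv2.imwrite("pics/crop.png",np.vstack([a,b]))
E
```

```text
(no output)
```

View pics/crop.png

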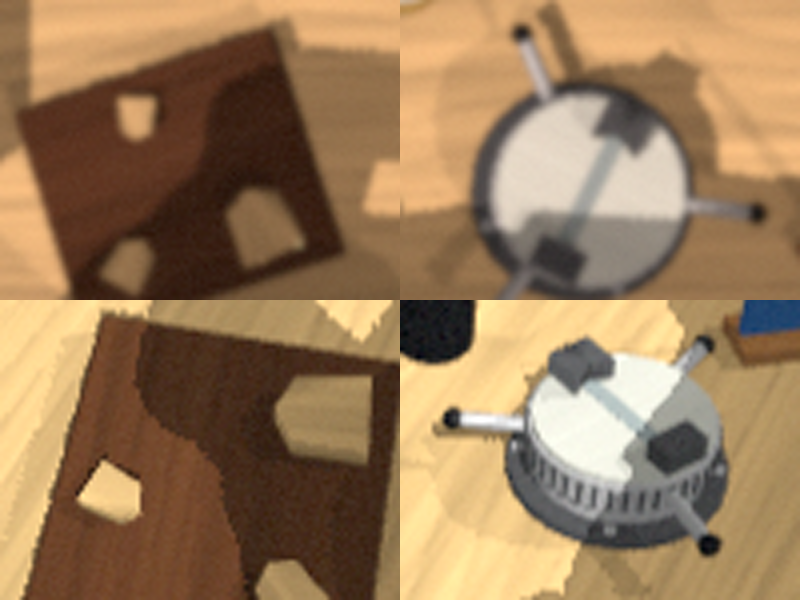

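```bash
cat > m.py <<'E'
from h import *
T=np.load("top0.npy",allow_pickle=True).item();S=np.load("side0.npy",allow_pickle=True).item()
def blob(c,x0,y0,x1,y1,dark=False,k=6):
    g=cv2.cvtColor(c["color"],cv2.COLOR_BGR2GRAY)[y0:y1,x0:x1]
    g=cv2.resize(g,None,fx=k,fy=k,interpolation=cv2.INTER_CUBIC)
    t,m=cv2.threshold(g,0,255,cv2.THRESH_OTSU+(cv2.THRESH_BINARY_INV if dark else 0))
    cs=cv2.findContours(m,cv2.RETR_EXTERNAL,cv2.CHAIN_APPROX_NONE)[0]
    q=max(cs,key=cv2.contourArea)
    f=lambda p:(np.array(p,float).reshape(-1,2)+.5)/k-.5+[x0,y0]
    M=cv2.moments(q)
    return t,f(q),f([M["m10"]/M["m00"],M["m01"]/M["m00"]])[0],f(cv2.approxPolyDP(q,1.3*k,True))
E
python3 - <<'E'
from m import *
np.set_printoptions(precision=4,suppress=True)
t,q,m,ap=blob(T,218,232,246,261); print("T blank",t,m,"\n",np.c_[ap,onz(T,ap,.032)])
t,q,m,ap=blob(S,331,295,361,324); print("S blank",t,m,"\n",np.c_[ap,onz(S,ap,.032)])
# balls
tb=[];
for i,(x,y) in enumerate([(370.5,171.5),(429.5,216),(361,244)]):
    x0,y0=int(x)-4,int(y)-4
    t,q,m,ap=blob(T,x0,y0,x0+9,y0+9,True); w=onz(T,m,.033)[0]; tb.append(w); print("T ball",m,w)
for x,y in [(343,164.5),(406,146.5),(407.5,196)]:
    x0,y0=int(x)-4,int(y)-4
    t,q,m,ap=blob(S,x0,y0,x0+9,y0+9,True); print("S ball",m,onz(S,m,.033)[0])
tb=np.array(tb)
A=np.c_[2*tb[:,:2],np.ones(3)];s=np.linalg.solve(A,(tb[:,:2]**2).sum(1));print("circ",s[:2],np.sqrt(s[2]+s[:2]@s[:2]))
print("bar angles",np.degrees(np.arctan2(tb[:,1]-s[1],tb[:,0]-s[0])))
for p,z,n in [((340,150),.1,"bottle"),((411,143),.06,"pot"),((458,230),.02,"card")]: print(n,onz(T,p,z))
# jaws: dark in the top view
for b in [(385,180,408,205),(370,218,390,237)]:
    t,q,m,ap=blob(T,*b,True); print("T jaw",m,onz(T,m,.064)[0])
def crop(c,x,y,w,h,k): return np.clip(cv2.resize(c["color"][y:y+h,x:x+w].astype(float)*2.2,(w*k,h*k),interpolation=cv2.INTER_CUBIC),0,255).astype(np.uint8)
cv2.imwrite("pics/jaws.png",np.vstack([np.hstack([crop(T,378,176,40,30,10),crop(T,360,212,40,30,10)]),np.hstack([crop(S,358,138,40,30,10),crop(S,380,156,40,30,10)])]))
E
```

```text
T blank 41.0 [230.2086 246.4529] 
 [[221.5833 242.0833   0.4681   0.2563   0.032 ]
 [226.25   256.25     0.4333   0.2455   0.032 ]
 [240.75   250.75     0.4458   0.2097   0.032 ]
 [233.25   237.9167   0.4775   0.2274   0.032 ]
 [226.0833 237.0833   0.48     0.2449   0.032 ]]
S blank 53.0 [346.3569 308.6098] 
 [[357.25   298.75     0.4492   0.2112   0.032 ]
 [338.0833 299.25     0.4807   0.2285   0.032 ]
 [333.4167 305.9167   0.4823   0.2448   0.032 ]
 [337.0833 316.9167   0.4666   0.2615   0.032 ]
 [355.9167 320.0833   0.4336   0.2515   0.032 ]]
T ball [369.9857 170.7897] [ 0.6319 -0.1119  0.033 ]
T ball [428.8968 215.8753] [ 0.5171 -0.2521  0.033 ]
T ball [360.4331 244.2214] [ 0.4533 -0.0824  0.033 ]
S ball [342.6687 165.5991] [ 0.6319 -0.1063  0.033 ]
S ball [406.2339 145.1837] [ 0.5192 -0.2539  0.033 ]
S ball [406.7462 195.7565] [ 0.4566 -0.0825  0.033 ]
circ [ 0.534  -0.1489] 0.10458981711142849
bar angles [ 20.6899 -99.3306 140.5335]
bottle [[ 0.6754 -0.0374  0.1   ]]
pot [[ 0.6934 -0.2106  0.06  ]]
card [[ 0.4801 -0.3257  0.02  ]]
T jaw [397.2065 188.2638] [ 0.5848 -0.1724  0.064 ]
T jaw [378.4721 229.5777] [ 0.4879 -0.1241  0.064 ]
```

View pics/jaws.png

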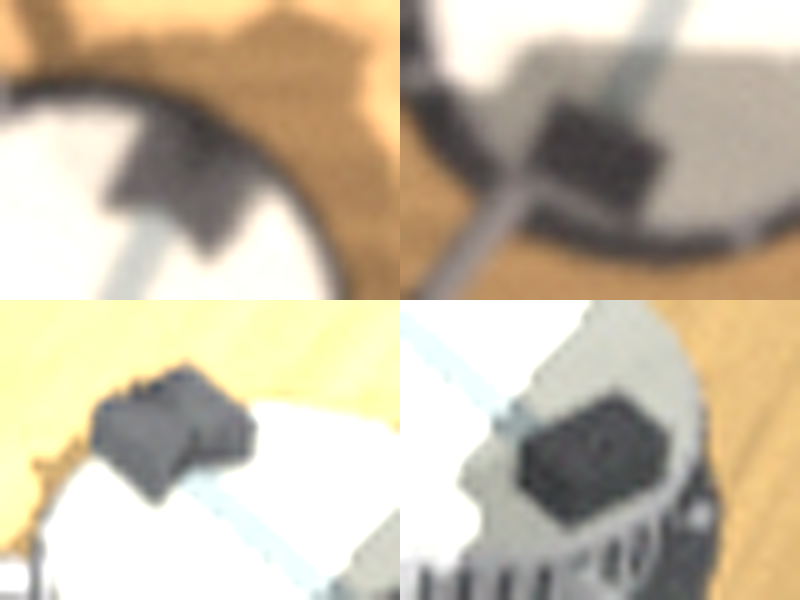

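The notch is in the far-right jaw: its V faces the axis in both views, and the near-left jaw is plain. The ball circle gives r = 104.6 mm against the nominal 104. Next I'll refine the jaw axis from the blue slot and the jaw faces.

```bash
python3 - <<'E'
from m import *
np.set_printoptions(precision=4,suppress=True)
C=np.array([.535,-.1482])
for n,c in(("T",T),("S",S)):
    im=c["color"].astype(float)
    uu,vv=np.meshgrid(np.arange(640),np.arange(400)); px=np.c_[uu.ravel(),vv.ravel()].astype(float)
    W=onz(c,px,.048)[:,:2]; ratio=(im[...,0]/(im[...,2]+1)).ravel()
    near=np.hypot(*(W-C).T)<.052
    g=near&(im[...,0].ravel()>35)
    base=np.median(ratio[g]); m=g&(ratio>base+.12)&(np.hypot(*(W-C).T)<.030)
    P=W[m]; vx,vy,x0,y0=cv2.fitLine(P.astype(np.float32),cv2.DIST_HUBER,0,.01,.01).ravel()
    a=np.degrees(np.arctan2(vy,vx)); off=(C-[x0,y0])@[-vy,vx]
    print(n,base,m.sum(),"slot angle",a,"offset of C",off)
# jaw faces, pixels read off the picture (edges at jaw top z .064)
for nm,c,p in[("flat face T",T,[(375.5,221.5),(386.5,227.5)]),("lips T",T,[(388.5,195.5),(399,201.8)]),("lips S",S,[(373.5-.3,157.5),(383.2,154)])]:
    w=onz(c,p,.064)[:,:2]; d=w[1]-w[0]; print(nm,w,np.hypot(*d),"normal",np.degrees(np.arctan2(d[1],d[0]))+90,"dist",np.hypot(*(w.mean(0)-C)))
E
```

```text
Traceback (most recent call last):
cv2.error: OpenCV(4.12.0) /io/opencv/modules/imgproc/src/linefit.cpp:50: error: (-215:Assertion failed) count > 0 in function 'fitLine2D_wods'
```

```bash
python3 - <<'E'
from m import *
np.set_printoptions(precision=4,suppress=True)
C=np.array([.535,-.1482])
for n,c in(("T",T),("S",S)):
    im=c["color"].astype(float)
    uu,vv=np.meshgrid(np.arange(640),np.arange(400)); px=np.c_[uu.ravel(),vv.ravel()].astype(float)
    W=onz(c,px,.048)[:,:2]; ratio=(im[...,0]/(im[...,2]+1)).ravel()
    r=np.hypot(*(W-C).T); g=r<.024
    base=np.median(ratio[g]); hi=ratio[g].max(); m=g&(ratio>(base+hi)/2)
    P=W[m]; vx,vy,x0,y0=cv2.fitLine(P.astype(np.float32),cv2.DIST_HUBER,0,.01,.01).ravel()
    print(n,base,hi,m.sum(),"slot angle",np.degrees(np.arctan2(vy,vx)),"offset of C",(C-[x0,y0])@[-vy,vx])
for nm,c,p in[("flat face T",T,[(375.5,221.5),(386.5,227.5)]),("lips T",T,[(388.5,195.5),(399,201.8)]),("lips S",S,[(373.2,157.5),(383.2,154)])]:
    w=onz(c,p,.064)[:,:2]; d=w[1]-w[0]; print(nm,w,np.hypot(*d),"normal",np.degrees(np.arctan2(d[1],d[0]))+90,"dist",np.hypot(*(w.mean(0)-C)))
E
```

```text
T 0.8623321926822848 0.96875 71 slot angle -26.916107 offset of C 0.0011186815579883826
S 0.9459459459459459 1.0704225352112675 56 slot angle -28.964293 offset of C -0.0010037110797308038
flat face T [[ 0.5073 -0.1177]
 [ 0.4923 -0.1433]] 0.029717944813500128 normal -30.36931102008458 dist 0.03941818009232502
lips T [[ 0.5682 -0.1509]
 [ 0.5524 -0.1754]] 0.029123786118292444 normal -32.79084858390041 dist 0.029390210688818967
lips S [[ 0.5656 -0.1353]
 [ 0.549  -0.1585]] 0.028480184394748427 normal -35.63369424969926 dist 0.02236069536784595
```

The jaw axis is about -28.3°. The flat face is 39 mm and the notch lips 29 mm from the axis, so the sleeve is near 0. Now the pick and lift.

```bash
cat >> h.py <<'E'
def Rx(deg):
    a=np.radians(deg); c,s=np.cos(a),np.sin(a)
    return np.array([[c,0,-s],[s,0,c],[0,-1,0]],float)   # tool x at heading deg, y down
C=np.array([.535,-.1482]); AX=-28.3
E
python3 - <<'E'
from h import *
np.set_printoptions(precision=4,suppress=True)
a=22.5;b=np.array([.460,.236])-.003*np.array([np.cos(np.radians(a)),np.sin(np.radians(a))])
robot.move_to([*b,.10],Rx(a)); move_gripper(.062,12)
robot.move_linear([*b,.0205],rate=.12)
s=robot.get_state();print(s["time_s"],s["ee_pos"],s["ft_force"],s["qpos"])
move_gripper(.0,12); s=robot.get_state();print(s["width"],s["ft_force"])
robot.move_linear([*b,.15],rate=.15)
s=robot.get_state();print(s["time_s"],s["width"],s["ft_force"])
c=cam("side");cv2.imwrite("pics/pick.png",c["color"][100:400,200:600])
E
```

```text
3.1833 [0.4576 0.235  0.0209] [-0.6155 -0.727  -0.3828] [ 0.4715  0.4592  2.0093 -0.      0.6725 -1.4919]
0.03548771489994032 [ 1.2751 -0.3383  4.6416]
4.7083 0.03557836231739587 [ 0.1011  0.1051 -0.1601]
```

View pics/pick.png

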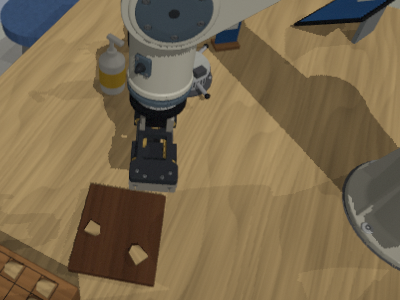

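The blank is off the stand and held at a width of 35.5 mm. Both small blanks are unmoved. Now I'll place it.

```bash
python3 - <<'E'
from h import *
np.set_printoptions(precision=4,suppress=True)
e=np.array([np.cos(np.radians(AX)),np.sin(np.radians(AX))]); p=C-.003*e
s=robot.get_state()["ee_pos"]; robot.move_linear([s[0],s[1],.20],rate=.2)
robot.move_to([*p,.20],Rx(AX))
robot.move_linear([*p,.060],rate=.15)
print("width",robot.get_state()["width"])
hit=robot.move_linear([*p,.0495],rate=.02,until_force=3)
s=robot.get_state();print(s["time_s"],hit,s["ee_pos"],s["ft_force"])
move_gripper(.056); robot.sleep(.2)
s=robot.get_state();print(s["ft_force"])
robot.move_linear([*p,.16],rate=.15)
q=(C+.35*(np.array([.0,.9])-C))
robot.move_to([.40,.12,.22],Rx(20))
print(robot.get_state()["time_s"])
o=[]
for n in("top","side"):
    c=cam(n);np.save(f"{n}1.npy",c,allow_pickle=True)
    x,y=(340,163) if n=="top" else (330,135)
    o.append(np.clip(cv2.resize(c["color"][y:y+75,x:x+100].astype(float)*1.7,(400,300),interpolation=cv2.INTER_CUBIC),0,255).astype(np.uint8))
cv2.imwrite("pics/place.png",np.hstack(o))
E
```

```text
width 0.035661550356086535
8.1667 True [ 0.5325 -0.1469  0.0507] [ 0.0901 -0.5241  3.2268]
[-0.1215  0.3487 -1.4474]
10.9
```

View pics/place.png

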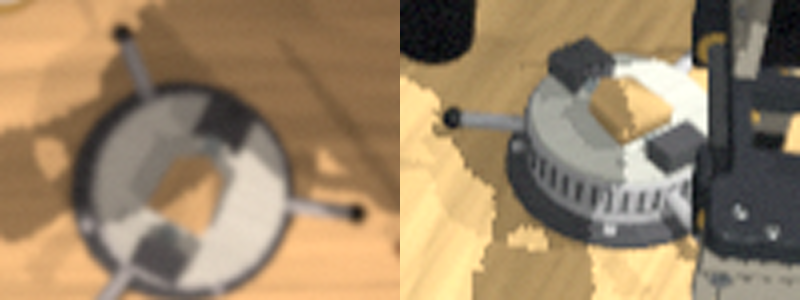

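The blank lies flat on the face, centred at about (190,190) in the top crop, with its point towards the notched jaw. Now stroke 1, on the bar at about 140°. I'm working on the robot's side, clear of the bottle, pot and card.

```bash
cat >> h.py <<'E'
def pose(f,z,r=.082):
    a=np.radians(f); return [C[0]+r*np.cos(a),C[1]+r*np.sin(a),z],Rx(f+90)
def stroke(f0,f1,lim,step=4,rate=.06):
    p,R=pose(f0,.13); robot.move_to(p,R)
    if robot.move_linear(pose(f0,.02)[0],rate=.12,until_force=8): print("blocked on descent",robot.get_state()["ee_pos"]); return f0
    f=f0; n=0
    while f>f1+.01:
        f=max(f-step,f1); p,R=pose(f,.02)
        hit=robot.move_linear(p,rate=rate,frame=R,until_force=lim)
        s=robot.get_state(); a=np.radians(f); F=np.array(s["ft_force"]); n+=1
        if hit or n%3==0: print(round(f,1),"t",round(s["time_s"],2),"tang",round(float(F[:2]@[-np.sin(a),np.cos(a)]),2),"rad",round(float(F[:2]@[np.cos(a),np.sin(a)]),2),"z",round(F[2],2),hit)
        if hit: break
    return f
def leave(f):
    e=np.array(robot.get_state()["ee_pos"])[:2]-C; g=np.degrees(np.arctan2(e[1],e[0]))%360
    robot.move_linear(pose(g+6,.02)[0],rate=.05); robot.move_linear(pose(g+6,.13)[0],rate=.15)
E
python3 - <<'E'
from h import *
move_gripper(0.0,10)
f=stroke(166,88,12); print(f)
leave(f); print(robot.get_state()["time_s"])
c=cam("top"); np.save("top2.npy",c,allow_pickle=True)
cv2.imwrite("pics/s1.png",np.clip(cv2.resize(c["color"][130:280,300:500].astype(float)*1.7,(800,600),interpolation=cv2.INTER_CUBIC),0,255).astype(np.uint8))
E
```

```text
154 t 15.14 tang 0.06 rad -0.06 z -0.38 False
142 t 15.89 tang 1.14 rad -0.94 z -0.14 False
130 t 16.64 tang 1.45 rad 0.18 z -0.12 False
118 t 17.39 tang 2.13 rad -0.46 z -0.19 False
106 t 18.14 tang 0.88 rad 0.03 z -0.55 False
94 t 18.89 tang 1.52 rad -0.48 z -1.34 False
88
20.6
```

View pics/s1.png

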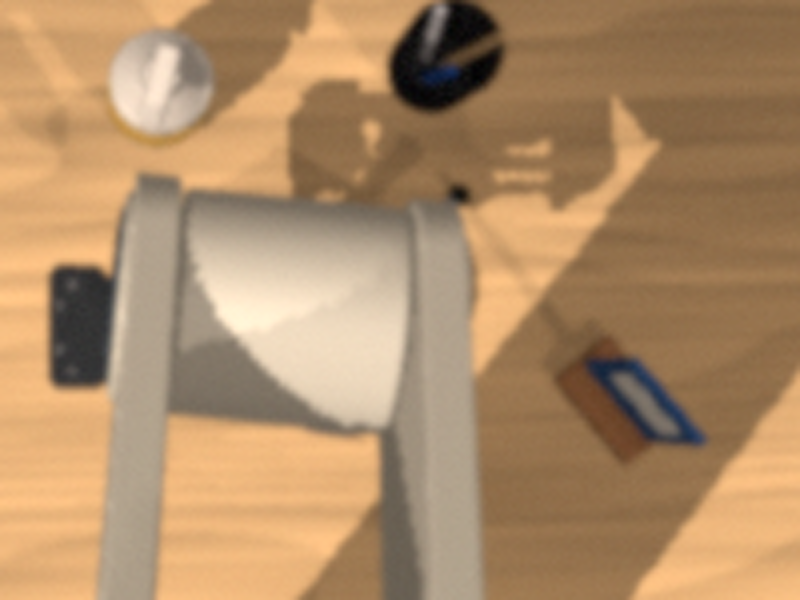

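The arm hides the chuck, but one ball shows at full-image pixel (415,178). That puts its bar at about -42°, so the sleeve turned about 63° as planned. The bottle, pot and card are still where they were. Stroke 2 is next.

```bash
python3 - <<'E'
from h import *
f=stroke(221,150,9); print(f)
if f==150:
    while f>122:
        f-=2; p,R=pose(f,.02); hit=robot.move_linear(p,rate=.03,frame=R,until_force=9)
        s=robot.get_state(); F=np.array(s["ft_force"]); print(f,np.round(F,1),hit)
        if hit: break
print(robot.get_state()["time_s"])
E
```

```text
209 t 24.68 tang 1.1 rad -0.87 z 0.1 False
197 t 25.43 tang 1.39 rad -0.09 z 1.01 False
185 t 26.18 tang 1.24 rad 0.26 z 0.19 False
173 t 26.93 tang 1.81 rad -0.9 z 0.39 False
161 t 27.68 tang 2.2 rad -1.15 z -0.26 False
150 t 28.43 tang 8.21 rad -2.06 z 1.34 False
150
148 [ -3.7 -11.5   1.7] False
146 [ -4.5 -14.3   3. ] False
144 [ -5.3 -17.4   3.4] False
142 [ -7.6 -19.6   4.8] False
140 [ -8.8 -20.6   6.3] False
138 [-10.2 -23.8   7.7] False
136 [-11.5 -26.3   9.9] False
134 [-13.6 -28.4   9.8] False
132 [-15.4 -30.   12.5] False
130 [-16.8 -31.8  14.1] False
128 [-19.8 -33.9  16.3] False
126 [-21.9 -34.6  19.9] False
124 [-23.6 -36.3  21.5] False
122 [-25.9 -36.6  23.3] False
31.9333
```

Force began rising at a finger angle of about 150° and kept climbing gradually to about 41 N tangential. I'll check where the tool really is, back off and look.

```bash
python3 - <<'E'
from h import *
s=robot.get_state();e=np.array(s["ee_pos"]);d=e[:2]-C;print(e,np.hypot(*d),np.degrees(np.arctan2(d[1],d[0])))
leave(0); s=robot.get_state(); print(np.round(s["ft_force"],2))
robot.move_to([.36,.12,.22],Rx(20)); print(robot.get_state()["time_s"])
o=[]
for n in("top","side"):
    c=cam(n);np.save(f"{n}3.npy",c,allow_pickle=True)
    x,y=(340,163) if n=="top" else (330,135)
    o.append(np.clip(cv2.resize(c["color"][y:y+75,x:x+100].astype(float)*1.7,(400,300),interpolation=cv2.INTER_CUBIC),0,255).astype(np.uint8))
cv2.imwrite("pics/s2.png",np.hstack(o))
E
```

```text
[ 0.48403839 -0.08243097  0.01961299] 0.08320246577102418 127.77057290664514
[-0.33  0.05 -0.3 ]
35.3833
```

View pics/s2.png

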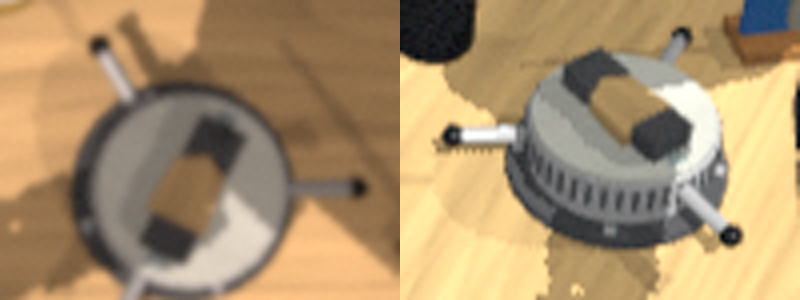

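Both jaws sit against the blank with its point in the notch. I'll measure the sleeve angle and the blank's pose.

```bash
python3 - <<'E'
import m
from m import *
np.set_printoptions(precision=4,suppress=True)
T=np.load("top3.npy",allow_pickle=True).item();S=np.load("side3.npy",allow_pickle=True).item()
for nm,c,pts in(("T",T,[(365,174),(429.3,209.5)]),("S",S,[(342.8,168.5),(400.5,143.5),(412.5,193.5)])):
    for x,y in pts:
        x0,y0=int(x)-4,int(y)-4; t,q,mm,ap=blob(c,x0,y0,x0+9,y0+9,True); w=onz(c,mm,.033)[0,:2]-C
        print(nm,np.hypot(*w),np.degrees(np.arctan2(w[1],w[0])))
for nm,c in(("T",T),("S",S)):
    im=c["color"].astype(np.float32); uu,vv=np.meshgrid(np.arange(640),np.arange(400))
    W=onz(c,np.c_[uu.ravel(),vv.ravel()],.062)[:,:2]-C; near=np.hypot(*W.T)<.04
    rat=(im[...,2]/(im[...,0]+1)).ravel(); mk=near&(rat>1.55)
    P=W[mk]; a=np.radians(AX); e=np.array([np.cos(a),np.sin(a)]); n=np.array([-e[1],e[0]])
    print(nm,mk.sum(),"x",np.percentile(P@e,[1,50,99]),"y",np.percentile(P@n,[1,50,99]))
    v=cv2.fitLine(P.astype(np.float32),cv2.DIST_L2,0,.01,.01).ravel(); print("blank axis",np.degrees(np.arctan2(v[1],v[0])))
E
```

```text
T 0.1031309872669018 29.313357120501166
T 0.1051598871265984 -91.26553005202501
S 0.10672584348935431 30.853196824582078
S 0.10642103336149933 -89.71254569323918
S 0.1021498264928338 148.55796368006582
T 238 x [-0.0233 -0.0041  0.0191] y [-0.0158  0.001   0.0178]
blank axis -31.296263
S 188 x [-0.0273 -0.0038  0.0204] y [-0.0131  0.0073  0.0286]
blank axis -73.14846
```

The bar rests at about 149°, but I stopped pushing with it near 117°. The clamp is therefore springy, and the bar snapped back when I lifted the still-loaded finger. The residual grip may be weak, so I'll re-tighten moderately and then ease off slowly along the arc.

```bash
python3 - <<'E'
from h import *
def tang(f):
    a=np.radians(f); return round(float(np.array(robot.get_state()["ft_force"])[:2]@[-np.sin(a),np.cos(a)]),2)
f=stroke(174,162,9)
while f>138:
    f-=2; p,R=pose(f,.02); robot.move_linear(p,rate=.04,frame=R,until_force=9); t=tang(f); print(f,t)
    if t>14: break
print("ease off")
while f<172:
    f+=2; p,R=pose(f,.02); robot.move_linear(p,rate=.04,frame=R); print(f,tang(f))
robot.move_linear(pose(f,.13)[0],rate=.15)
robot.move_to([.36,.12,.22],Rx(20)); print(robot.get_state()["time_s"])
o=[]
for n in("top","side"):
    c=cam(n);np.save(f"{n}4.npy",c,allow_pickle=True)
    x,y=(340,163) if n=="top" else (330,135)
    o.append(np.clip(cv2.resize(c["color"][y:y+75,x:x+100].astype(float)*1.7,(400,300),interpolation=cv2.INTER_CUBIC),0,255).astype(np.uint8))
cv2.imwrite("pics/s3.png",np.hstack(o))
from m import blob
for nm,c,pts in(("top4",None,[(365,174),(429.3,209.5)]),("side4",None,[(342.8,168.5),(400.5,143.5),(412.5,193.5)])):
    c=np.load(nm+".npy",allow_pickle=True).item()
    for x,y in pts:
        x0,y0=int(x)-4,int(y)-4; w=onz(c,blob(c,x0,y0,x0+9,y0+9,True)[2],.033)[0,:2]-C
        print(nm,np.hypot(*w),np.degrees(np.arctan2(w[1],w[0])))
E
```

```text
162 t 38.57 tang 1.29 rad -0.12 z 0.46 False
160 2.16
158 3.03
156 4.01
154 4.24
152 7.31
150 9.02
148 12.8
146 14.86
ease off
148 11.01
150 8.67
152 5.02
154 2.21
156 -0.74
158 0.24
160 0.02
162 -0.11
164 1.23
166 0.01
168 0.36
170 -0.93
172 0.22
46.0
top4 0.10368429168114013 23.127741692949932
top4 0.10437208038434004 -95.68302335724061
side4 0.10658275935604783 24.680637459000824
side4 0.10621330603946391 -94.52638055145597
side4 0.10295408567445963 142.95291167709877
```

View pics/s3.png

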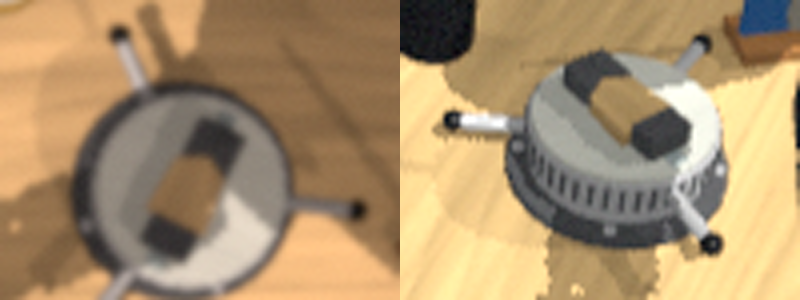

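```bash
python3 - <<'E'
from h import *
robot.finish_job(); print(robot.get_state()["time_s"])
E
```

```text
the job is handed in; nothing more can be done
the job is handed in; nothing more can be done
```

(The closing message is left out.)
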